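# Screw the hose elbow into the clamped port

### The job

Take the brass hose elbow out of the grey parking cup and set it down in the clamped metal port, spigot first, with its hose tail over the slot that lies a third of a turn anticlockwise (seen from above) from the port's pointer arm, so that its two pins drop through the slots; let go of it there. Then take it again, in a fresh grip (the tail makes a good lever), and screw it clockwise a third of a turn, past where it grows stiff, until the tail points along the pointer arm, and leave it so. Do not disturb the bottle, beaker, flask and tip box standing around.

Things in the scene. Friction and masses are not known exactly. Their poses are not given: they have to be found in the camera images.
- elbow: Loose brass hose elbow, 0.2 to 0.4 kg. Origin: centre of the spigot's lower end; z up, x along the level hose tail (reaches x = 98 mm). Spigot diameter 28, 34 long. Above it a flange, diameter 48 (z 34 to 40), a hexagon (z 40 to 56), a neck, and the elbow block on top (z 66 to 96). Starts standing in the parking cup, origin 8 above the cup's.
- elbow_block (a point): Centre of the elbow's top block, on the spigot axis, 81 above the elbow's origin; block 30 (along x) by 28 (y) by 30 (z), flat sides: the place to carry it by.
- elbow_pin (a point): Middle of the cross pin, 8 above the elbow's origin: a pin of diameter 8 through the spigot along the elbow's x, standing out to 22.5 from the axis on both sides.
- tail_grip (a point): Point on the tail's axis at x = 42, z = 80 of the elbow. The tail is round, diameter 18, smooth from x = 15 to 64, then three hose barbs of diameter 22.
- tail_tip (a point): Point on the tail's axis at x = 92, z = 80 of the elbow, near its free end.
- parking_cup: Fixed grey plastic cup, diameter 68, height 30, floor 8 thick, bore diameter 49. Origin: centre of its underside.
- socket: Fixed clamped port: dark base plate 110 by 110 by 10 mm with a pointer arm 16 wide along +x, its point 108 from the centre; on it a light metal tube of diameter 76 (84 at the foot), bore 49. Origin: centre of the underside, z up the bore, x along the pointer arm. The loose elbow, dropped in, rests with its origin 26 above this one, tail axis at 106.
- socket_mouth (a point): Centre of the port's rim, 52 above the bench. Just below the rim a ledge narrows the bore to diameter 33, with two slots, half a turn apart, at least 11 wide for the elbow's pins.
- entry_slot (a point): The right slot for the tail's side, 21 from the axis, at +120 deg about z (anticlockwise) from the pointer arm, 50 above the bench. The elbow enters with its tail over it (slack about 1.5 mm, 4 deg). With the tail over the other slot it also enters but cannot be turned to the pointer.
- pointer_tip (a point): Tip of the pointer arm, 108 from the port's axis, 10 above the bench. The tail ends above it, 120 deg clockwise from the entry slot. A solid stop lies about 23 deg past it.
- seal_top (a point): Centre of the spring-loaded rubber seal in the port, 26 above the bench. Turning is free for about 55 deg from the slot; then the ledge's sloping underside draws the elbow down 1 mm per 24 deg against the seal (5 to 10 N; up to about 0.3 N m to turn): at the pointer it is about 2.5 mm lower. It stays where it is left.
- bottle: Bystander: square reagent bottle, 47 wide, 105 high. Origin: centre of the underside.
- beaker: Bystander: clear beaker, diameter 60, 79 high. Origin: centre of the underside.
- flask: Bystander: stoppered conical flask, diameter 64, 100 high. Origin: centre of the underside.
- tip_box: Bystander: blue box with hinged lid, 87 by 116 by 76 high. Origin: centre of the underside.
There are look-alikes about, which are no part of the job. What is shaped like the socket but red is not meant.

How it is judged:
By the outcome, as a careful person would: the job done as asked, in the order asked, and still so for the second after the job is handed in, with the robot touching nothing.
It also fails if it takes over 72 s, if anything falls off the work surface, if the arm or the gripper's body presses on something with over 40 N, if the wrist force passes 120 N, or if a joint passes its speed limit or range.

### The arm

A 6-joint arm with a two-finger parallel gripper is mounted at the origin on the work surface; the furniture and walls round the work are solid. World frame = base frame: x ahead of the robot, y to its left, z up, the work surface at z = 0. Lengths are in mm, angles in rad, forces in N, time in s.
With the tool pointing down it reaches from about 250 to 775 mm from the base axis. Payload 8.9 kg.
Tool frame: the origin (TCP) lies on the centre line of the jaws, within the pads' length; the fingertips stand 25 mm ahead of it and the grasp point (between the pads) lies 6 mm ahead of it; z points along the fingers, y is the line along which they close (so a half turn about z gives the same grasp; the last joint's range is limited). The gripper opens to 85 mm and grips with 20 to 120 N. Pads are 22 mm wide; open, the fingers measure 114 mm over their backs; the gripper's body (76 mm by 85 mm) begins 54 mm behind the grasp point. The pads swing forward as they close: fully open they stand 13 mm farther back than shut.
Start: joints at [0.992, 0.291, -0.153, 1.127, 0, 1.431], TCP at [223.517, 475.041, 256.305] pointing down, gripper open.
Joint ranges: [-2.52, 2.52], [-0.91, 1.74], [-1.3, 1.37], [-1.96, 2.02], [-1.52, 1.47], [-3.14, 3.14]. Speed limits (rad/s): [2.22, 2.22, 2.79, 3.14, 3.14, 3.14].

### API

Orientations are given as a 3x3 rotation matrix whose columns are the frame's x, y, z axes.
In Python, from station import manip gives the robot as it stands.
- The arm moves only by the shell command python3 -m jog 'ROWS'. ROWS is text: rows parted by semicolons, each of 7 numbers parted by spaces: the closure, from 0 (fully open) to 1 (shut), then the shift along the tool's x, y, z in m, then the turn, a rotation vector about the tool's x, y, z in degrees. A call has 1 to 10 rows; each row is the pose to reach, as a shift and turn from the pose commanded when the call began, along the tool's axes at that moment; what a row does not reach only later rows make up. A row lasts 1/12 s, in which the tool goes at most 41.7 mm and 7.16 degrees, less where a joint would pass 70% of its speed; a pose out of reach is approached as far as the arm can. A call with a gripper value outside its range is refused whole. The fingers move at their own pace and stop on an object; the grip force is fixed at half the most. Time passes only in rows, so rows that repeat a pose let the fingers close. It gives the time, the measured TCP pose, the force, the opening and the grip force at its end, in the units of the state.
- manip.state(): the state, without advancing time (a new reading comes with each control period).
- manip.get_image(name): name is "scene" or "top" or "wrist"; returns a dict with "pixels" (480x640x3 uint8, red, green, blue), "depth" (480x640 float32, mm along the optical axis (not along the pixel's ray), 0 where there is no reading), "camera_matrix" (3x3 intrinsics, pixels), "camera_from_world" (4x4, takes a point from world to camera coordinates). Camera axes: x right, y down, z forward; pixel columns grow to the right and rows downward; lengths in mm; the calibration is good to about 2 mm. The wrist camera is an equidistant fisheye: a pixel r from the principal point sees the ray r / f radians off the axis. A picture is of the moment at which its call begins.
- manip.finish_job(): hands the job in; it is judged then, once.
Trained networks look in a picture, given as the dict that the camera call returned (one of the last four; its "shot" number tells which), for a name from the list of things; names that differ only in an ending like _2 or _b are one class to them, and where a whole thing is asked for, a point or a joint stands for the part that bears it (a point fixed in the world has none). Each returns a list of dicts, best first, with "score" (0 to 1); they miss things now and then, are a little off and sometimes report something else, mostly with a low value. They report only what shows in the picture. A call takes as long as a camera call. They do not tell look-alikes from the thing itself.
- manip.cut_out(picture, target): "pixels" (480x640 bool, what is visible of it) and "at" ([column, row] in pixels, amid what is visible of it).
- manip.spot_point(picture, target): "at" ([column, row] in pixels: a listed point, or the origin of a listed thing).
The state is a dict: "t": time; "q": joint angles; "joint_vel": joint speeds; "effort": joint torques, N m; "position": TCP position; "tcp_rot": TCP orientation; "contact_force": force on the tool from outside, world axes, zero at the start; "torque": the same for the moment, N m; "finger_gap": finger opening in mm; "grasp_force": force on a finger pad.
Only numpy, scipy, OpenCV 4.12 (cv2) and the standard library are available. Lean on these libraries where they do the work, as an engineer would, in place of code of your own. Each camera call takes 0.05 s, during which the arm holds its last target. There are 200 camera calls.

## Working session

There is one attempt and no reset: what is moved stays moved. The work goes in short steps, Python scripts to look and compute and a shell command to move; the robot and the scene stay as the last step left them, time stands still between calls to the robot, and variables do not carry over. Pictures are saved under pics/ and viewed, at most 12 in all, crops included, and the job is handed in when it is done.

```bash
mkdir -p pics; ls; cat > h.py <<'E'
import numpy as np, cv2
from station import manip
def ray(p,uv):
    K=p["camera_matrix"];T=np.array(p["camera_from_world"]);R=T[:3,:3];c=-R.T@T[:3,3]
    d=np.array([(uv[0]-K[0][2])/K[0][0],(uv[1]-K[1][2])/K[1][1],1.])
    if p.get("fish"):
        r=np.hypot(d[0],d[1]);d=np.array([np.sin(r)*d[0]/max(r,1e-9),np.sin(r)*d[1]/max(r,1e-9),np.cos(r)])
    return c,R.T@d
def at_z(p,uv,z):
    c,d=ray(p,uv);return c+d*(z-c[2])/d[2]
def dep(p,uv):
    c,d=ray(p,uv);R=np.array(p["camera_from_world"])[:3,:3];u,v=int(round(uv[0])),int(round(uv[1]))
    z=float(p["depth"][v,u]);return c+d*z/(R[2]@d) if z>0 else None
def tri(rs):
    A=np.zeros((3,3));b=np.zeros(3)
    for c,d in rs:
        d=d/np.linalg.norm(d);P=np.eye(3)-np.outer(d,d);A+=P;b+=P@c
    x=np.linalg.solve(A,b);return x,[float(np.linalg.norm(np.cross(x-c,d/np.linalg.norm(d)))) for c,d in rs]
def get(n):
    p=manip.get_image(n)
    if n=="wrist":p["fish"]=True
    return p
def save(p,f,crop=None,s=1):
    im=p["pixels"][...,::-1]
    if crop:im=im[crop[1]:crop[3],crop[0]:crop[2]]
    cv2.imwrite("pics/"+f,cv2.resize(np.ascontiguousarray(im),None,fx=s,fy=s,interpolation=cv2.INTER_CUBIC))
E
python3 - <<'E'
from h import *
np.set_printoptions(precision=1,suppress=True)
P={n:get(n) for n in("scene","top")}
save(P["scene"],"s0.png");save(P["top"],"t0.png")
for n,p in P.items():
    T=np.array(p["camera_from_world"]);print(n,-T[:3,:3].T@T[:3,3],p["camera_matrix"][0][0])
    for t in "elbow elbow_block tail_grip tail_tip parking_cup socket socket_mouth entry_slot pointer_tip bottle beaker flask tip_box".split():
        for r in manip.spot_point(p,t)[:4]:
            print(n,t,np.round(r["at"]),round(r["score"],2),dep(p,r["at"]))
print(manip.state())
E
```

```text
pics
scene [-224.2 -467.3  899.7] 586.9778913573172
scene elbow [288. 238.] 0.76 [493.5  20.9  25.3]
scene elbow [370. 201.] 0.74 [677.1 -83.9  24.7]
scene elbow_block [285. 208.] 0.94 [502.2  26.5 102.7]
scene tail_grip [286. 193.] 0.86 [547.9  51.7  95.5]
scene tail_tip [289. 180.] 0.68 [587.4  68.5  95.4]
scene tail_tip [287. 240.] 0.32 [486.2  19.8  26.5]
scene parking_cup [289. 237.] 0.94 [502.4  24.4  18. ]
scene socket [424. 300.] 0.61 [ 448.9 -296.2   49. ]
scene socket [319. 353.] 0.59 [ 258.  -180.4   53.3]
scene socket_mouth [420. 280.] 0.86 [ 504.6 -268.6   30.9]
scene socket_mouth [320. 338.] 0.79 [ 305.7 -155.7   20.8]
scene entry_slot [422. 276.] 0.76 [ 505.9 -270.2   42.4]
scene entry_slot [315. 327.] 0.71 [ 304.2 -147.2   49.9]
scene pointer_tip [378. 368.] 0.93 [ 309.3 -268.1   -3.5]
scene pointer_tip [481. 309.] 0.82 [ 516.4 -391.7   -2.1]
scene pointer_tip [284. 209.] 0.17 [498.5  28.3 100. ]
scene bottle [303. 286.] 0.56 [389.4 -73.2  30.8]
scene beaker [370. 201.] 0.9 [677.1 -83.9  24.7]
scene beaker [421. 275.] 0.53 [ 505.6 -269.2   45.4]
scene flask [275. 195.
[... 988 characters left out ...]
83 [706.7 -70.4  -0.9]
top beaker [222. 202.] 0.2 [612.  132.9  50.3]
top flask [310. 297.] 0.68 [401.7 -57.4 106.1]
top flask [220. 200.] 0.61 [612.8 135.8  58.8]
top flask [244. 203.] 0.54 [597.7  77.9  97.5]
top tip_box [167. 290.] 0.69 [419.6 233.8  77.4]
{'t': 1.4, 'q': array([ 1. ,  0.3, -0.2,  1.1, -0. ,  1.4]), 'joint_vel': array([ 0.,  0., -0.,  0.,  0.,  0.]), 'effort': array([ -0. , -53.7,  33.2,   0. ,  -0. ,   0. ]), 'position': array([223.5, 475. , 256.3]), 'tcp_rot': array([[-0.9,  0.4,  0. ],
       [ 0.4,  0.9,  0. ],
       [-0. ,  0. , -1. ]]), 'contact_force': array([ 0.3, -0.7, -0.8]), 'torque': array([ 0., -0.,  0.]), 'grasp_force': 0.0, 'finger_gap': 85.24392685177793}
```

View pics/t0.png

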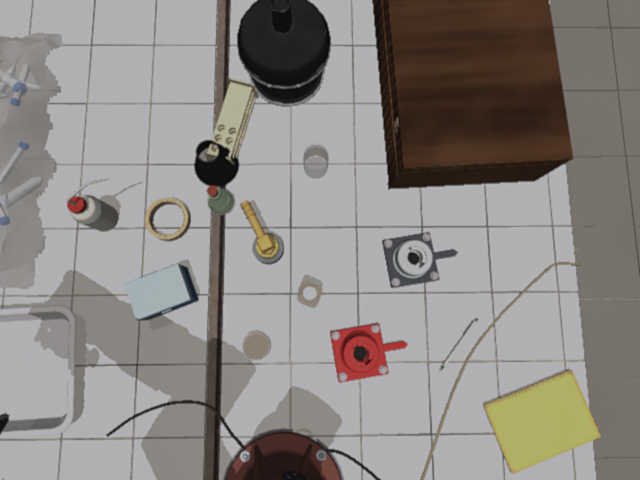

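View pics/s0.png

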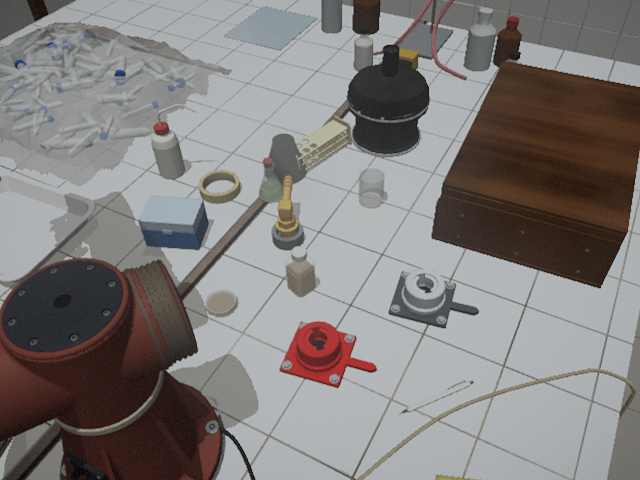

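```bash
cat >> h.py <<'E'
def cloud(p,box):
    T=np.array(p["camera_from_world"]);R=T[:3,:3];c=-R.T@T[:3,3];K=np.array(p["camera_matrix"])
    v,u=np.mgrid[0:480,0:640];z=p["depth"]
    X=np.stack([(u-K[0,2])/K[0,0]*z,(v-K[1,2])/K[1,1]*z,z],-1)@R+c
    (a,b),(e,f),(g,h)=box
    m=(z>0)&(X[...,0]>a)&(X[...,0]<b)&(X[...,1]>e)&(X[...,1]<f)&(X[...,2]>g)&(X[...,2]<h)
    return X[m],p["pixels"][m].astype(int),np.stack([u[m],v[m]],-1)
E
python3 - <<'E'
from h import *
np.set_printoptions(precision=1,suppress=True)
P={n:get(n) for n in("scene","top")}
save(P["top"],"c1.png",(220,180,480,300),3)
for n,p in P.items():
    X,c,_=cloud(p,((440,570),(-350,-210),(44,60)));print(n,"rim",len(X),np.median(X,0),X.min(0),X.max(0))
    X,c,_=cloud(p,((440,640),(-20,110),(70,120)));
    b=(c[:,0]-c[:,2]>50);Y=X[b];m=Y.mean(0);w=np.linalg.svd(Y[:,:2]-m[:2])[2][0]
    print(n,"elbow",len(Y),m,np.degrees(np.arctan2(w[1],w[0])),((Y[:,:2]-m[:2])@w).min(),((Y[:,:2]-m[:2])@w).max(),np.percentile(Y[:,2],[5,50,95]))
    for t,g in(("tip_box",80),):pass
for t,g in[("elbow_block",(510,33)),("tail_grip",(545,52)),("tail_tip",(590,72)),("parking_cup",(500,25)),("socket_mouth",(497,-280)),("entry_slot",(505,-265)),("pointer_tip",(510,-391)),("socket",(490,-280)),("bottle",(400,-58)),("flask",(615,125))]:
    rs=[]
    for p in P.values():
        L=[r for r in manip.spot_point(p,t)if np.hypot(*(at_z(p,r["at"],50)[:2]-g))<70]
        if L:rs.append(ray(p,L[0]["at"]))
    print(t,len(rs),tri(rs) if len(rs)>1 else "")
E
```

```text
scene rim 834 [ 481.9 -284.5   49.7] [ 445.2 -320.6   44. ] [ 524.6 -245.2   55.9]
scene elbow 255 [535.9  46.9  97.5] -152.8272266183471 -70.3271381034158 44.06410333839382 [ 91.3  96.7 103.6]
top rim 764 [ 487.3 -282.5   51.3] [ 450.9 -320.    44.1] [ 525.4 -244.8   56.9]
top elbow 498 [543.7  49.8  98.6] -152.99745036478245 -63.726191711413954 48.584326350325235 [ 92.2  97.7 105.4]
elbow_block 2 (array([514. ,  41.8,  81.9]), [1.7395636572565716, 1.7395636572566233])
tail_grip 2 (array([552.8,  46.4,  88.1]), [4.29212010722899, 4.292120107229045])
tail_tip 2 (array([605.6,  84.5,  69.9]), [1.7392883648586412, 1.7392883648585313])
parking_cup 2 (array([519.5,  34.2,  -1.3]), [2.1394520440501696, 2.1394520440501283])
socket_mouth 2 (array([ 484.6, -280.7,   57.1]), [3.2282193234670453, 3.2282193234670595])
entry_slot 2 (array([ 500.2, -269.9,   57.5]), [0.7282748550689582, 0.7282748550689145])
pointer_tip 2 (array([ 503. , -389.9,   16.2]), [3.1485922483388835, 3.1485922483388356])
socket 2 (array([ 518.2, -283.6,  -38.9]), [5.237204375950896, 5.237204375950903])
bottle 1 
flask 2 (array([633.8, 151.1, -11.2]), [5.210964851445556, 5.210964851445605])
```

View pics/c1.png

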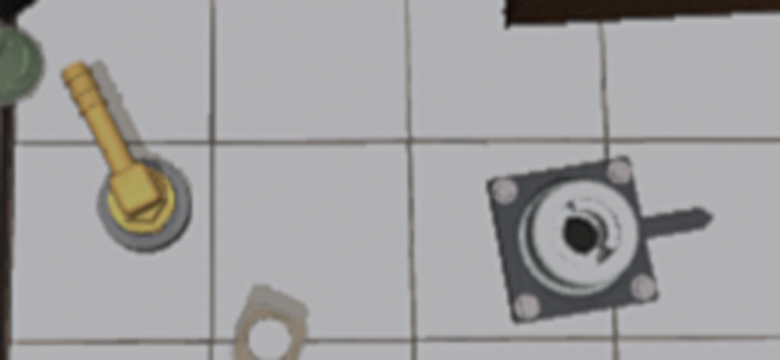

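```bash
cat >> h.py <<'E'
def to(target,yaw_y=None):
    "shift (m, tool axes) and turn deg to reach target with tool down, y axis at yaw_y"
    from scipy.spatial.transform import Rotation as Ro
    s=manip.state();R=np.array(s["tcp_rot"]);cur=np.degrees(np.arctan2(R[1,1],R[0,1]))
    d=R.T@(np.array(target,float)-s["position"])/1000
    if yaw_y is None: yaw_y=cur
    dy=(yaw_y-cur+180)%360-180
    y=np.radians(cur+dy);Y=np.array([np.cos(y),np.sin(y),0]);Z=np.array([0,0,-1.]);G=np.stack([np.cross(Y,Z),Y,Z],1)
    rv=np.degrees(Ro.from_matrix(R.T@G).as_rotvec())
    print("yaw",round(cur,2),"q",np.round(np.degrees(s["q"]),1),"t",s["t"],"pos",np.round(s["position"],1),"shift",np.round(d,4),"turn",np.round(rv,2))
E
python3 -c "
from h import *
to((470,-270,240),129);to((520,30,240),117)
p=get('wrist');T=np.array(p['camera_from_world']);c=-T[:3,:3].T@T[:3,3];s=manip.state();R=np.array(s['tcp_rot']);print(R.T@(c-s['position']),R.T@T[:3,:3].T,p['camera_matrix'])"
```

```text
yaw 64.8 q [56.8 16.7 -8.8 64.6  0.  82. ] t 2.5 pos [223.5 475.  256.3] shift [-0.5402 -0.5692  0.0163] turn [  0.   -0.  -64.2]
yaw 64.8 q [56.8 16.7 -8.8 64.6  0.  82. ] t 2.5 pos [223.5 475.  256.3] shift [-0.4578 -0.2765  0.0163] turn [  0.   -0.  -52.2]
[  76.71245151   -0.55613633 -116.9031253 ] [[-2.37583896e-04 -9.55018194e-01 -2.96547116e-01]
 [ 9.99999800e-01 -5.32387461e-05 -6.29714023e-04]
 [ 5.85600553e-04 -2.96547206e-01  9.55018016e-01]] [[371.64829954   0.         313.11919801]
 [  0.         371.64829954 238.09911452]
 [  0.           0.           1.        ]]
```

```bash
python3 -m jog '0 -0.27 -0.17 0.008 0 0 -52;0 -0.27 -0.17 0.008 0 0 -52;0 -0.27 -0.17 0.008 0 0 -52;0 -0.27 -0.17 0.008 0 0 -52;0 -0.27 -0.17 0.008 0 0 -52;0 -0.27 -0.17 0.008 0 0 -52;0 -0.27 -0.17 0.008 0 0 -52;0 -0.27 -0.17 0.008 0 0 -52;0 -0.27 -0.17 0.008 0 0 -52;0 -0.27 -0.17 0.008 0 0 -52'; python3 -c "
from h import *
to((470,-270,240),129);to((510,34,240),117)"
```

```text
t: 3.38
position: [398.0, 202.5, 248.3]
tcp_rot: [[-0.893, -0.45, 0.001], [-0.45, 0.893, -0.001], [-0.001, -0.002, -1.0]]
contact_force: [0.2, 0.2, 0.5]
finger_gap: 85.7
grasp_force: 0.0
yaw 116.74 q [ 17.6   8.4 -20.8  60.8  -0.1  -9.1] t 3.3833 pos [398.  202.5 248.3] shift [ 0.1482 -0.4544  0.0091] turn [ -0.11   0.03 -12.26]
yaw 116.74 q [ 17.6   8.4 -20.8  60.8  -0.1  -9.1] t 3.3833 pos [398.  202.5 248.3] shift [-0.0242 -0.2009  0.0087] turn [-0.11  0.04 -0.26]
```

```bash
python3 -m jog '0 0.145 -0.45 0.008 0 0 -12;0 0.145 -0.45 0.008 0 0 -12;0 0.145 -0.45 0.008 0 0 -12;0 0.145 -0.45 0.008 0 0 -12;0 0.145 -0.45 0.008 0 0 -12;0 0.145 -0.45 0.008 0 0 -12;0 0.145 -0.45 0.008 0 0 -12;0 0.145 -0.45 0.008 0 0 -12;0 0.145 -0.45 0.008 0 0 -12;0 0.145 -0.45 0.008 0 0 -12'; python3 - <<'E'
from h import *
np.set_printoptions(precision=1,suppress=True)
to((480,-275,240),129)
p=get("wrist");save(p,"w1.png")
for t in("socket_mouth","entry_slot","pointer_tip","socket","elbow_block","tail_tip"):
    for r in manip.spot_point(p,t)[:3]:print(t,np.round(r["at"]),round(r["score"],2),[at_z(p,r["at"],z) for z in(10,50,96)])
E
```

```text
t: 4.22
position: [458.6, -196.3, 241.6]
tcp_rot: [[-0.78, -0.626, 0.001], [-0.626, 0.78, -0.0], [-0.0, -0.0, -1.0]]
contact_force: [0.3, 1.3, 0.5]
finger_gap: 85.0
grasp_force: 0.0
yaw 128.77 q [-31.6  14.3 -14.3  61.4   0.  -70.4] t 4.2167 pos [ 458.6 -196.3  241.6] shift [ 0.  -0.1  0. ] turn [-0.   0.  -0.2]
socket_mouth [470.  90.] 0.74 [array([ 269.6, -152. ,   10. ]), array([ 284.4, -162.5,   50. ]), array([ 301.4, -174.7,   96. ])]
socket_mouth [212. 179.] 0.64 [array([ 497.2, -289.6,   10. ]), array([ 485.9, -284.3,   50. ]), array([ 472.8, -278.3,   96. ])]
socket_mouth [221. 172.] 0.58 [array([ 486.8, -286.6,   10. ]), array([ 476.6, -281.7,   50. ]), array([ 465. , -276.1,   96. ])]
entry_slot [469. 111.] 0.88 [array([ 285.9, -139. ,   10. ]), array([ 298.8, -151. ,   50. ]), array([ 313.7, -164.9,   96. ])]
entry_slot [215. 201.] 0.72 [array([ 512.9, -274.5,   10. ]), array([ 499.7, -271. ,   50. ]), array([ 484.6, -266.9,   96. ])]
pointer_tip [356.  30.] 0.78 [array([ 300.3, -271.2,   10. ]), array([ 311.6, -268.1,   50. ]), array([ 324.5, -264.5,   96. ])]
pointer_tip [267. 413.] 0.67 [array([701.3, -76.5,  10. ]), array([666.5, -95.7,  50. ]), array([ 626.5, -117.8,   96. ])]
pointer_tip [136. 125.] 0.61 [array([ 500.6, -387.5,   10. ]), array([ 488.9, -371. ,   50. ]), array([ 475.4, -352. ,   96. ])]
socket [451.  91.] 0.74 [array([ 284.6, -165.9,   10. ]), array([ 297.7, -174.9,   50. ]), array([ 312.7, -185.2,   96. ])]
socket [225. 172.] 0.72 [array([ 484.1, -283.2,   10. ]), array([ 474.3, -278.7,   50. ]), array([ 463. , -273.5,   96. ])]
```

View pics/w1.png

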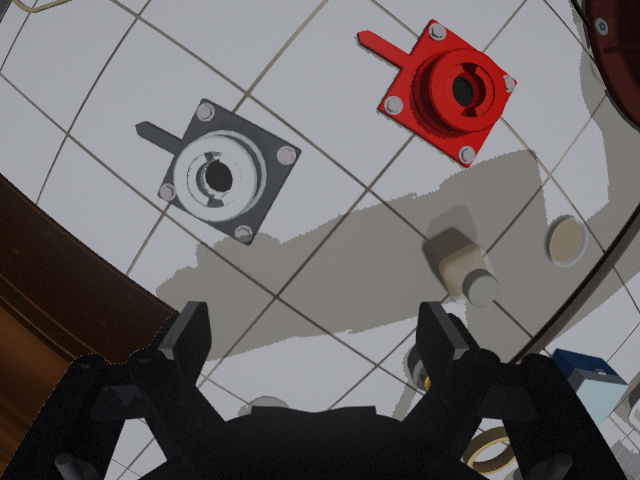

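```bash
cat >> h.py <<'E'
def rect(p,cx,cy,z,half=130,k=2):
    g=np.arange(-half,half,1/k);X,Y=np.meshgrid(cx+g,cy+g);T=np.array(p["camera_from_world"]);K=np.array(p["camera_matrix"])
    q=np.stack([X,Y,np.full_like(X,z)],-1)@T[:3,:3].T+T[:3,3]
    if p.get("fish"):
        r=np.hypot(q[...,0],q[...,1]);s=np.arctan2(r,q[...,2])/np.maximum(r,1e-9)
    else:s=1/q[...,2]
    u=(q[...,0]*s*K[0,0]+K[0,2]).astype(np.float32);v=(q[...,1]*s*K[1,1]+K[1,2]).astype(np.float32)
    return cv2.remap(np.ascontiguousarray(p["pixels"][...,::-1]),u,v,cv2.INTER_LINEAR)
def fit_socket(p,cx,cy):
    k=2;h=130
    g=cv2.cvtColor(rect(p,cx,cy,52,h,k),cv2.COLOR_BGR2GRAY)
    gx=cv2.Sobel(cv2.GaussianBlur(g,(0,0),2).astype(np.float32),cv2.CV_32F,1,0);gy=cv2.Sobel(cv2.GaussianBlur(g,(0,0),2).astype(np.float32),cv2.CV_32F,0,1)
    a=np.radians(np.arange(0,360,3));best=[]
    for sign,r in((-1,38),):
        for dx in np.arange(-20,20,.5):
            for dy in np.arange(-20,20,.5):
                u=((dx+r*np.cos(a)+h)*k).round().astype(int);v=((dy+r*np.sin(a)+h)*k).round().astype(int)
                e=sign*(gx[v,u]*np.cos(a)+gy[v,u]*np.sin(a));best.append((np.clip(e,0,60).mean(),dx,dy))
    best.sort();b=best[-1];print("rim",cx+b[1],cy+b[2],round(float(b[0]),1))
    im=rect(p,cx,cy,10,h,k);gr=cv2.cvtColor(im,cv2.COLOR_BGR2GRAY);gf=cv2.GaussianBlur(gr,(0,0),2).astype(np.float32)
    gx=cv2.Sobel(gf,cv2.CV_32F,1,0);gy=cv2.Sobel(gf,cv2.CV_32F,0,1)
    t=np.arange(-50,50,2.);pt=[];nn=[]
    for n,w in(((1,0),(0,1)),((0,1),(1,0)),((-1,0),(0,1)),((0,-1),(1,0))):
        for s in t:
            if n==(1,0) and abs(s)<12: continue
            pt.append((n[0]*55+w[0]*s,n[1]*55+w[1]*s));nn.append(n)
    for s in np.arange(58,98,2.):
        for q in(1,-1):pt.append((s,q*8));nn.append((0,q))
    pt=np.array(pt);nn=np.array(nn);best=[]
    for yd in np.arange(-95,-65,.5):
        c,s=np.cos(np.radians(yd)),np.sin(np.radians(yd));R=np.array([[c,-s],[s,c]]);A=pt@R.T;N=nn@R.T
        for dx in np.arange(-14,14,1.):
            for dy in np.arange(-14,14,1.):
                u=((A[:,0]+dx+h)*k).round().astype(int).clip(0,2*h*k-1);v=((A[:,1]+dy+h)*k).round().astype(int).clip(0,2*h*k-1)
                best.append((np.clip(gx[v,u]*N[:,0]+gy[v,u]*N[:,1],-60,60).mean(),dx,dy,yd))
    best.sort();b=np.array(best[-8:]);m=b.mean(0);print("plate",cx+m[1],cy+m[2],"yaw",m[3],"score",m[0], "spread",b.std(0).round(1))
E
python3 - <<'E'
from h import *
fit_socket(get("wrist"),487,-282);fit_socket(get("top"),487,-282);fit_socket(get("scene"),487,-282)
E
python3 -m jog '0 0 -0.03 0 0 0 0;0 0 -0.07 0 0 0 0;0 0 -0.10 0 0 0 0;0 0 -0.1 0 0 0 0;0 0 -0.1 0 0 0 0'; python3 -c "
from h import *
fit_socket(get('wrist'),487,-282)
to((510,34,190),117)"
```

```text
rim 484.0 -283.5 48.5
plate 484.375 -283.25 yaw -81.125 score 58.32803789870283 spread [0.5 0.5 0.4 0.5]
rim 487.5 -262.5 1.1
plate 485.875 -285.125 yaw -71.4375 score 4.400622778944856 spread [0.  0.6 1.2 0.7]
rim 483.0 -283.5 42.8
plate 481.25 -284.125 yaw -80.8125 score 43.936213078479824 spread [0.3 0.7 0.6 0.4]
t: 5.13
position: [521.8, -272.5, 240.8]
tcp_rot: [[-0.779, -0.627, -0.001], [-0.627, 0.779, 0.0], [0.0, 0.001, -1.0]]
contact_force: [-0.8, 1.8, -0.0]
finger_gap: 84.9
grasp_force: 0.0
rim 483.5 -286.0 59.7
plate 485.25 -284.0 yaw -80.9375 score 59.129563791670414 spread [0.5 0.4 0.5 0.5]
yaw 128.83 q [-34.7  24.   -0.3  65.8   0.  -73.5] t 5.1833 pos [ 521.1 -271.6  241. ] shift [-0.183   0.245   0.0513] turn [ 0.06 -0.02 11.83]
```

```bash
python3 -m jog '0 -0.18 0.24 0 0 0 11.8;0 -0.18 0.24 0 0 0 11.8;0 -0.18 0.24 0 0 0 11.8;0 -0.18 0.24 0 0 0 11.8;0 -0.18 0.24 0 0 0 11.8;0 -0.18 0.24 0 0 0 11.8;0 -0.18 0.24 0 0 0 11.8;0 -0.18 0.24 0 0 0 11.8;0 -0.18 0.24 0 0 0 11.8;0 -0.18 0.24 0 0 0 11.8'; python3 - <<'E'
from h import *
np.set_printoptions(precision=1,suppress=True)
to((510,34,240),117)
p=get("wrist");save(p,"w2.png")
for t,z in(("elbow_block",89),("tail_tip",88),("tail_grip",88),("parking_cup",0),("elbow",8),("tail_tip",8)):
    for r in manip.spot_point(p,t)[:2]:print(t,np.round(r["at"]),round(r["score"],2),at_z(p,r["at"],z),at_z(p,r["at"],104))
m=manip.cut_out(p,"elbow")[0];print(m["score"],m["pixels"].sum())
E
```

```text
t: 6.02
position: [510.3, 28.4, 241.8]
tcp_rot: [[-0.89, -0.456, 0.0], [-0.456, 0.89, -0.0], [-0.0, -0.0, -1.0]]
contact_force: [0.2, -0.9, 0.6]
finger_gap: 85.1
grasp_force: 0.0
yaw 117.15 q [ -5.   15.6 -12.4  61.9  -0.  -32.2] t 6.0167 pos [510.3  28.4 241.8] shift [-0.  0.  0.] turn [-0.   0.   0.1]
elbow_block [321. 235.] 0.82 [511.5  35.9  89. ] [507.6  33.5 104. ]
elbow_block [41. 57.] 0.74 [ 477.4 -252.1   89. ] [ 475.4 -238.4  104. ]
tail_tip [316. 339.] 0.55 [596.1  75.6  88. ] [587.   70.8 104. ]
tail_tip [48. 78.] 0.38 [ 492.6 -235.2   88. ] [ 489.6 -221.7  104. ]
tail_grip [320. 285.] 0.63 [549.1  55.   88. ] [542.8  51.4 104. ]
parking_cup [318. 209.] 0.75 [511.8  34.3   0. ] [491.5  22.5 104. ]
elbow [320. 210.] 0.83 [510.1  35.5   8. ] [491.4  24.  104. ]
elbow [315. 339.] 0.19 [641.4  98.3   8. ] [586.8  69.7 104. ]
tail_tip [316. 339.] 0.55 [641.7  99.9   8. ] [587.   70.8 104. ]
tail_tip [48. 78.] 0.38 [ 507.6 -302.9    8. ] [ 489.6 -221.7  104. ]
0.69 4777
```

View pics/w2.png

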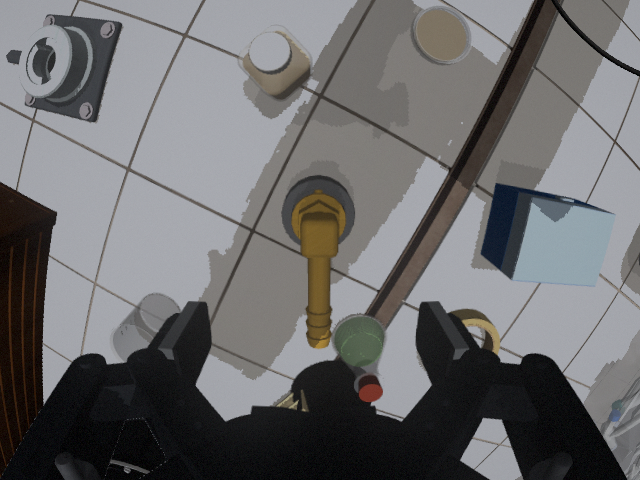

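```bash
python3 -c "
from h import *
to((511.3,35.3,94),117)"; 
```

```text
yaw 116.93 q [ -5.2  15.8 -12.3  61.9   0.  -32.1] t 6.4167 pos [511.1  26.8 241.4] shift [-0.004   0.0075  0.1474] turn [ 0.01 -0.01 -0.07]
```

```bash
python3 -m jog '0 -0.004 0.0075 0.035 0 0 0;0 -0.004 0.0075 0.07 0 0 0;0 -0.004 0.0075 0.10 0 0 0;0 -0.004 0.0075 0.125 0 0 0;0 -0.004 0.0075 0.14 0 0 0;0 -0.004 0.0075 0.147 0 0 0;0 -0.004 0.0075 0.147 0 0 0;0 -0.004 0.0075 0.147 0 0 0'; python3 - <<'E'
from h import *
np.set_printoptions(precision=1,suppress=True)
to((511.3,35.3,94),117)
p=get("wrist");save(p,"w3.png")
E
```

```text
t: 7.08
position: [511.6, 35.8, 94.9]
tcp_rot: [[-0.891, -0.454, 0.0], [-0.454, 0.891, -0.0], [-0.0, -0.0, -1.0]]
contact_force: [-0.6, -0.3, 0.3]
finger_gap: 85.6
grasp_force: 0.0
yaw 116.98 q [ -4.2  24.1 -24.6  41.3  -0.  -31.2] t 7.0833 pos [511.6  35.8  94.9] shift [ 0. -0.  0.] turn [-0.  0. -0.]
```

View pics/w3.png

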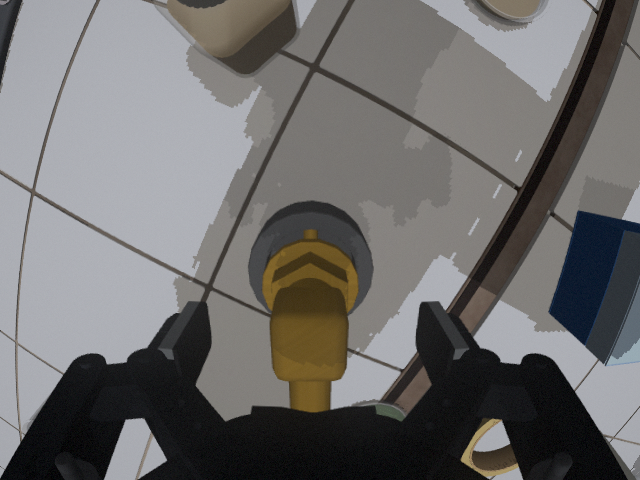

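```bash
python3 -m jog '1 0 0 0 0 0 0;1 0 0 0 0 0 0;1 0 0 0 0 0 0;1 0 0 0 0 0 0;1 0 0 0 0 0 0;1 0 0 0 0 0 0;1 0 0 0 0 0 0;1 0 0 0 0 0 0;1 0 0 0 0 0 0;1 0 0 0 0 0 0'; python3 -c "
from h import *
print(manip.state()['torque'])
to((484,-284.5,220),129)"
```

```text
t: 7.97
position: [511.7, 35.8, 94.9]
tcp_rot: [[-0.891, -0.454, 0.001], [-0.454, 0.891, -0.0], [-0.001, -0.001, -1.0]]
contact_force: [0.4, -1.6, 5.5]
finger_gap: 27.4
grasp_force: 58.9
[-0.2158458   0.06635736  0.02889394]
yaw 117.0 q [ -4.2  24.1 -24.6  41.3  -0.  -31.2] t 7.9667 pos [511.7  35.8  94.9] shift [ 0.17   -0.2729 -0.125 ] turn [ -0.05   0.03 -12.  ]
```

```bash
python3 -m jog '1 0 0 -0.02 0 0 0;1 0 0 -0.05 0 0 0;1 0 0 -0.08 0 0 0;1 0 0 -0.105 0 0 0;1 0.03 -0.05 -0.105 0 0 -3;1 0.06 -0.09 -0.105 0 0 -6;1 0.08 -0.13 -0.105 0 0 -9;1 0.1 -0.165 -0.105 0 0 -12;1 0.12 -0.195 -0.105 0 0 -12;1 0.145 -0.23 -0.105 0 0 -12'; python3 -m jog '1 0 -0.02 0 0 0 0;1 0 -0.04 0 0 0 0;1 0 -0.04 0 0 0 0;1 0 -0.04 0 0 0 0';python3 - <<'E'
from h import *
np.set_printoptions(precision=1,suppress=True)
to((484,-284.5,190),129)
s=manip.state();print(s["contact_force"],s["torque"],s["finger_gap"],s["grasp_force"])
p=get("wrist");save(p,"w4.png")
z=s["position"][2]-6
for t in("elbow_block","tail_tip","tail_grip","elbow","elbow_pin","socket_mouth","entry_slot"):
    for r in manip.spot_point(p,t)[:2]:print(t,np.round(r["at"]),round(r["score"],2),at_z(p,r["at"],z),at_z(p,r["at"],52))
p["depth"]
E
```

```text
t: 8.8
position: [488.6, -214.5, 199.0]
tcp_rot: [[-0.777, -0.63, -0.0], [-0.63, 0.777, 0.001], [-0.0, 0.001, -1.0]]
contact_force: [1.3, -0.1, -3.5]
finger_gap: 27.2
grasp_force: 60.1
t: 9.13
position: [514.2, -244.3, 198.5]
tcp_rot: [[-0.778, -0.628, -0.001], [-0.628, 0.778, 0.001], [0.0, 0.002, -1.0]]
contact_force: [-0.8, 1.3, -4.9]
finger_gap: 27.1
grasp_force: 60.6
yaw 128.94 q [-32.8  23.6  -7.5  59.    0.  -71.7] t 9.1333 pos [ 514.2 -244.3  198.5] shift [ 0. -0.  0.] turn [ 0.1 -0.  -0.1]
[-0.8  1.3 -4.9] [0. 0. 0.] 27.134419845450754 60.56063532829285
elbow_block [314. 331.] 0.78 [ 512.6 -244.3  192.5] [ 579.2 -189.5   52. ]
tail_grip [313. 410.] 0.92 [ 545.8 -218.   192.5] [ 650.3 -133.    52. ]
elbow [310. 260.] 0.96 [ 490.6 -264.   192.5] [ 532.  -231.6   52. ]
socket_mouth [295. 167.] 0.9 [ 468.3 -288.3  192.5] [ 484.3 -283.6   52. ]
socket_mouth [518. 251.] 0.58 [ 437.6 -202.6  192.5] [ 418.5 -100.1   52. ]
entry_slot [296. 198.] 0.97 [ 476.4 -281.5  192.5] [ 501.5 -269.1   52. ]
entry_slot [294. 168.] 0.66 [ 468.8 -288.4  192.5] [ 485.3 -283.9   52. ]
```

View pics/w4.png

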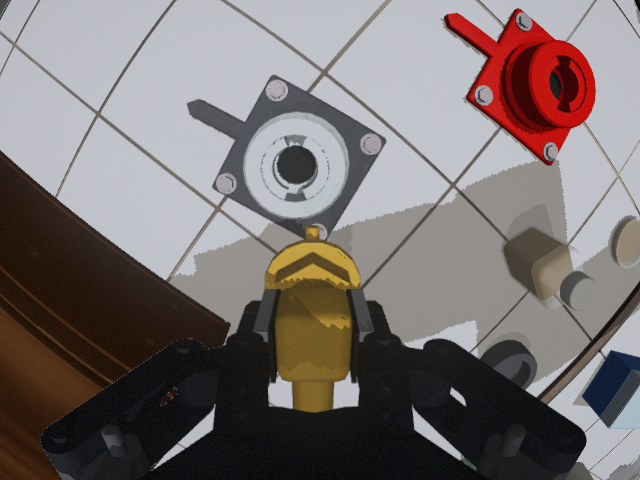

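```bash
python3 - <<'E'
from h import *
np.set_printoptions(precision=1,suppress=True)
p=get("wrist");fit_socket(p,485,-284)
s=manip.state();R=np.array(s["tcp_rot"]);z0=s["position"][2]-86.9
hsv=cv2.cvtColor(p["pixels"],cv2.COLOR_RGB2HSV);y=(hsv[...,0]>15)&(hsv[...,0]<32)&(hsv[...,1]>120)
for r in range(222,250,2):
    c=np.where(y[r,280:350])[0];print(r,(c.min()+280,c.max()+280) if len(c) else None,end=" ")
print()
r0=np.where(y[:,305:322].any(1))[0].min();print("pin top row",r0)
for uv,z in(((313,r0),z0+10),((313,233),z0+8),((271,262),z0+37),((361,262),z0+37)):
    print(R.T@(at_z(p,uv,z)-s["position"]))
for n in("scene",):
    q=get(n);fit_socket(q,485,-284)
E
```

```text
rim 484.0 -284.0 60.0
plate 485.125 -283.625 yaw -80.875 score 58.14473624620074 spread [0.5 0.3 0.5 0.5]
222 None 224 None 226 (np.int64(308), np.int64(316)) 228 (np.int64(306), np.int64(318)) 230 (np.int64(305), np.int64(318)) 232 (np.int64(305), np.int64(318)) 234 (np.int64(306), np.int64(318)) 236 (np.int64(306), np.int64(318)) 238 (np.int64(305), np.int64(318)) 240 (np.int64(303), np.int64(322)) 242 (np.int64(297), np.int64(327)) 244 (np.int64(292), np.int64(331)) 246 (np.int64(287), np.int64(338)) 248 (np.int64(285), np.int64(340)) 
pin top row 226
[23.4  0.6 76.9]
[18.9  0.6 78.9]
[ 12.9 -19.7  49.9]
[12.9 23.8 49.9]
rim 483.0 -284.0 44.0
plate 481.0 -284.25 yaw -80.625 score 44.109504419482 spread [0.3 0.7 0.7 0.4]
```

```bash
python3 -c "
from h import *
to((484.8,-284.2,150),129)"
```

```text
yaw 129.02 q [-32.7  23.5  -7.5  59.    0.  -71.7] t 9.6333 pos [ 514.5 -243.6  199.6] shift [ 0.0486 -0.0128  0.0496] turn [-0.01  0.01  0.02]
```

```bash
python3 -m jog '1 0.02 -0.006 0 0 0 0;1 0.04 -0.011 0.01 0 0 0;1 0.0486 -0.0128 0.025 0 0 0;1 0.0486 -0.0128 0.04 0 0 0;1 0.0486 -0.0128 0.048 0 0 0;1 0.0486 -0.0128 0.048 0 0 0;1 0.0486 -0.0128 0.048 0 0 0'; python3 -c "
from h import *
to((484.8,-284.2,150),129)
p=get('wrist');save(p,'w5.png',(160,120,480,360),2.4);print(manip.state()['contact_force'])"
```

```text
t: 10.22
position: [484.9, -284.1, 151.5]
tcp_rot: [[-0.777, -0.63, -0.0], [-0.63, 0.777, 0.0], [0.0, 0.001, -1.0]]
contact_force: [-0.0, 0.2, -3.3]
finger_gap: 27.3
grasp_force: 60.4
yaw 129.02 q [-37.8  25.1 -12.8  52.1   0.  -76.9] t 10.2167 pos [ 484.9 -284.1  151.5] shift [ 0.0001 -0.      0.0015] turn [ 0.03 -0.    0.02]
[ 0.57819916  0.74177211 -3.1396726 ]
```

View pics/w5.png

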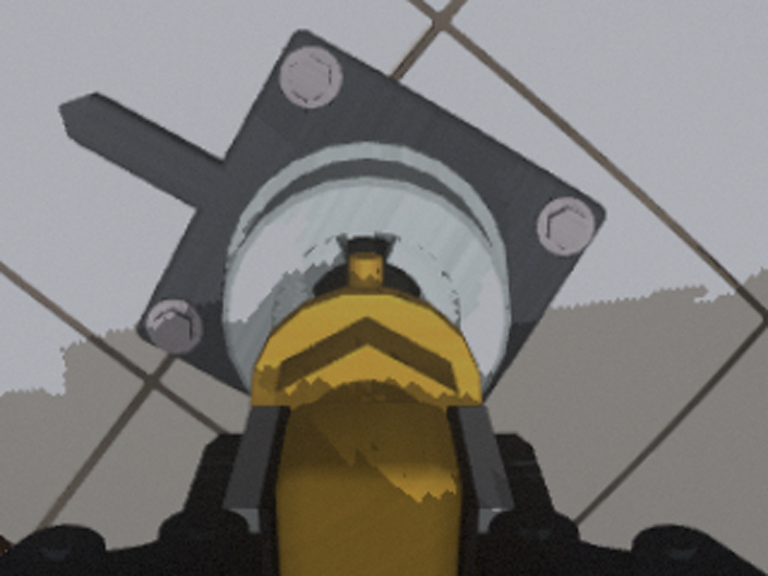

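```bash
python3 -m jog '1 0 0 0.005 0 0 0;1 0 0 0.010 0 0 0;1 0 0 0.015 0 0 0;1 0 0 0.018 0 0 0;1 0 0 0.021 0 0 0;1 0 0 0.024 0 0 0;1 0 0 0.024 0 0 0'
```

```text
t: 10.85
position: [484.5, -284.3, 126.8]
tcp_rot: [[-0.777, -0.629, -0.001], [-0.629, 0.777, 0.001], [0.0, 0.001, -1.0]]
contact_force: [-0.3, -0.1, -4.2]
finger_gap: 27.4
grasp_force: 60.5
```

```bash
python3 -m jog '1 0 0 0.004 0 0 0;1 0 0 0.007 0 0 0;1 0 0 0.010 0 0 0;1 0 0 0.013 0 0 0;1 0 0 0.013 0 0 0'
```

```text
t: 11.27
position: [484.5, -284.3, 113.7]
tcp_rot: [[-0.777, -0.629, -0.001], [-0.629, 0.777, 0.001], [0.0, 0.001, -1.0]]
contact_force: [-0.4, 0.8, -2.6]
finger_gap: 27.5
grasp_force: 60.5
```

```bash
python3 -m jog '0 0 0 0 0 0 0;0 0 0 0 0 0 0;0 0 0 0 0 0 0;0 0 0 0 0 0 0;0 0 0 0 0 0 0;0 0 0 0 0 0 0;0 0 0 0 0 0 0;0 0 0 0 0 0 0'; python3 - <<'E'
from h import *
np.set_printoptions(precision=1,suppress=True)
to((517,-257.8,112),129)
p=get("scene")
for t in("tail_tip","elbow_block"):
  for r in manip.spot_point(p,t)[:1]:print(t,r["at"],r["score"],at_z(p,r["at"],106),dep(p,r["at"]))
X,c,_=cloud(p,((440,640),(-330,-170),(85,125)));b=(c[:,0]-c[:,2]>50)&(c[:,0]-c[:,1]>8);Y=X[b];m=Y.mean(0);w=np.linalg.svd(Y[:,:2]-m[:2])[2][0];print(len(Y),m,np.degrees(np.arctan2(*w[::-1])))
p=get("wrist");save(p,"w6.png")
E
```

```text
t: 11.93
position: [484.8, -284.5, 114.5]
tcp_rot: [[-0.777, -0.629, 0.0], [-0.629, 0.777, -0.0], [-0.0, -0.0, -1.0]]
contact_force: [1.3, -0.6, -0.2]
finger_gap: 85.2
grasp_force: 0.0
yaw 129.0 q [-37.9  27.3 -15.5  47.2   0.  -76.9] t 11.9333 pos [ 484.8 -284.5  114.5] shift [-0.  0.  0.] turn [-0.  0. -0.]
elbow_block [425.8, 262.3] 0.59 [ 486.3 -279.3  106. ] [ 474.1 -282.5  119.5]
317 [ 481.5 -284.7  113.5] -142.5052175733973
```

View pics/w6.png

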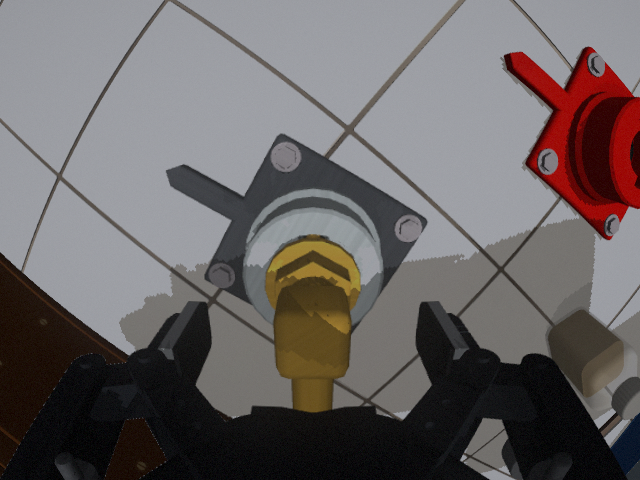

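```bash
python3 -m jog '0 -0.021 0 0.001 0 0 0;0 -0.042 0 0.002 0 0 0;0 -0.042 0 0.002 0 0 0;1 -0.042 0 0.002 0 0 0;1 -0.042 0 0.002 0 0 0;1 -0.042 0 0.002 0 0 0;1 -0.042 0 0.002 0 0 0;1 -0.042 0 0.002 0 0 0;1 -0.042 0 0.002 0 0 0;1 -0.042 0 0.002 0 0 0'; python3 -m jog '1 0 0 0 0 0 0;1 0 0 0 0 0 0;1 0 0 0 0 0 0'; python3 -c "
from h import *
to((517,-257.8,112),129);print(manip.state()['torque'])"
```

```text
t: 12.97
position: [517.3, -258.3, 112.6]
tcp_rot: [[-0.777, -0.629, 0.0], [-0.629, 0.777, -0.0], [-0.0, -0.0, -1.0]]
contact_force: [-0.3, -0.4, 1.8]
finger_gap: 16.0
grasp_force: 58.4
t: 13.22
position: [517.5, -258.2, 112.5]
tcp_rot: [[-0.777, -0.629, 0.0], [-0.629, 0.777, -0.0], [0.0, -0.0, -1.0]]
contact_force: [-0.3, -0.7, 0.6]
finger_gap: 16.4
grasp_force: 58.4
yaw 129.0 q [-33.8  29.  -13.   48.1  -0.  -72.8] t 13.2167 pos [ 517.5 -258.2  112.5] shift [0.0001 0.0006 0.0005] turn [-0.01 -0.01 -0.  ]
[-0.1175379   0.03620119 -0.01426338]
```

```bash
python3 -m jog '1 0.00016 -0.00366 0 0 0 5;1 0.00064 -0.00729 0 0 0 10;1 0.00143 -0.01087 0 0 0 15;1 0.00253 -0.01436 0 0 0 20;1 0.00394 -0.01775 0 0 0 25;1 0.00563 -0.021 0 0 0 30;1 0.0076 -0.02409 0 0 0 35;1 0.00983 -0.027 0 0 0 40;1 0.00983 -0.027 0 0 0 40'; python3 -c "
from h import *
to((484.5,-284.3,112),89);print(manip.state()['torque'])"
```

```text
t: 13.97
position: [526.9, -285.5, 112.4]
tcp_rot: [[-1.0, 0.022, 0.0], [0.022, 1.0, 0.0], [-0.0, 0.0, -1.0]]
contact_force: [-0.3, 0.3, 1.7]
finger_gap: 16.2
grasp_force: 58.5
yaw 88.76 q [-35.4  31.   -9.4  49.6   0.  -34.2] t 13.9667 pos [ 526.9 -285.5  112.4] shift [0.0424 0.0002 0.0004] turn [ 0.02  0.01 -0.24]
[ 1.73735120e-01  9.20989311e-05 -3.24433669e-02]
```

```bash
python3 -m jog '1 0.00016 -0.00366 0 0 0 5;1 0.00064 -0.00729 0 0 0 10;1 0.00143 -0.01087 0 0 0 15;1 0.00253 -0.01436 0.0002 0 0 20;1 0.00394 -0.01775 0.0004 0 0 25;1 0.00563 -0.021 0.0006 0 0 30;1 0.0076 -0.02409 0.0008 0 0 35;1 0.00983 -0.027 0.001 0 0 40;1 0.00983 -0.027 0.001 0 0 40'; python3 -c "
from h import *
to((484.5,-284.3,112),49);print(manip.state()['torque'])"
```

```text
t: 14.72
position: [516.5, -312.2, 111.5]
tcp_rot: [[-0.754, 0.657, 0.0], [0.657, 0.754, 0.0], [-0.0, 0.0, -1.0]]
contact_force: [0.6, 0.4, 0.5]
finger_gap: 16.1
grasp_force: 58.7
yaw 48.92 q [-38.1  31.4  -8.8  49.8   0.    3. ] t 14.7167 pos [ 516.5 -312.2  111.5] shift [ 0.0424  0.     -0.0005] turn [ 0.02  0.02 -0.08]
[ 0.21211294 -0.21453813 -0.06350698]
```

```bash
python3 -m jog '1 0.00016 -0.00366 0.0002 0 0 5;1 0.00064 -0.00729 0.0004 0 0 10;1 0.00143 -0.01087 0.0006 0 0 15;1 0.00253 -0.01436 0.0008 0 0 20;1 0.00394 -0.01775 0.001 0 0 25;1 0.00563 -0.021 0.0012 0 0 30;1 0.0076 -0.02409 0.0014 0 0 35;1 0.00983 -0.027 0.0016 0 0 40;1 0.00983 -0.027 0.0016 0 0 40;1 0.00983 -0.027 0.0016 0 0 40'; python3 - <<'E'
from h import *
to((484.5,-284.3,112),9);print(manip.state()['torque'])
p=get("wrist");save(p,"w7.png");fit_socket(p,485,-284)
E
```

```text
t: 15.55
position: [491.7, -326.0, 110.1]
tcp_rot: [[-0.162, 0.987, 0.001], [0.987, 0.162, -0.0], [-0.0, 0.001, -1.0]]
contact_force: [2.8, -0.4, 1.0]
finger_gap: 16.2
grasp_force: 58.7
yaw 9.34 q [-40.6  30.2 -11.2  48.6   0.   40. ] t 15.55 pos [ 491.7 -326.   110.1] shift [ 0.0423 -0.0003 -0.002 ] turn [0.03 0.03 0.34]
[-0.00456619 -0.38865562 -0.0733428 ]
rim 485.0 -282.0 48.3
plate 485.375 -283.125 yaw -80.875 score 44.9644964596786 spread [1.2 0.5 0.3 0.5]
```

View pics/w7.png

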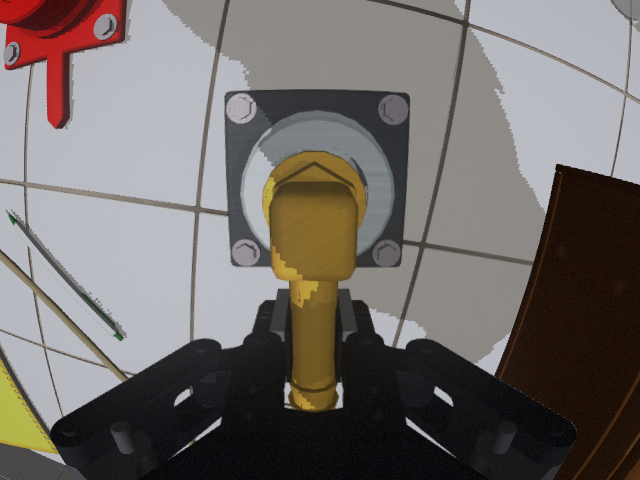

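```bash
python3 -m jog '0 0 0 0 0 0 0;0 0 0 0 0 0 0;0 0 0 0 0 0 0;0 0 0 0 0 0 0;0 0 0 0 0 0 0;0 0 0 0 0 0 0;0 0 0 0 0 0 0;0 0 0 0 0 0 0'; python3 -m jog '0 0 0 -0.02 0 0 0;0 0 0 -0.05 0 0 0;0 0 0 -0.09 0 0 0;0 0 0 -0.13 0 0 0;0 0.03 0 -0.14 0 0 0;0 0.06 0 -0.14 0 0 0;0 0.06 0 -0.14 0 0 0;0 0.06 0 -0.14 0 0 0'; python3 - <<'E'
from h import *
np.set_printoptions(precision=1,suppress=True)
p=get("wrist");save(p,"w8.png")
fit_socket(p,485,-284)
for t,z in(("elbow_block",104),("tail_tip",104),("tail_grip",104),("pointer_tip",10)):
    for r in manip.spot_point(p,t)[:1]:print(t,np.round(r["at"]),round(r["score"],2),at_z(p,r["at"],z))
i=rect(p,485,-284,104);hsv=cv2.cvtColor(i,cv2.COLOR_BGR2HSV);y=(hsv[...,0]>15)&(hsv[...,0]<32)&(hsv[...,1]>110)
v,u=np.where(y);X=u/2-130;Y=v/2-130
a=np.radians(-81);r=X*np.cos(a)+Y*np.sin(a);w=-X*np.sin(a)+Y*np.cos(a)
for k in range(20,62,6):
    m=(r>k-3)&(r<k+3)&(abs(w)<25);print(k,w[m].min() if m.any() else 0,w[m].max() if m.any() else 0)
E
```

```text
t: 16.27
position: [491.4, -326.0, 109.8]
tcp_rot: [[-0.157, 0.988, -0.0], [0.988, 0.157, 0.0], [0.0, -0.0, -1.0]]
contact_force: [-0.2, -0.3, 0.2]
finger_gap: 85.6
grasp_force: 0.0
t: 16.93
position: [481.9, -265.7, 250.4]
tcp_rot: [[-0.158, 0.987, 0.0], [0.987, 0.158, -0.0], [-0.0, 0.0, -1.0]]
contact_force: [-0.1, -0.5, -0.3]
finger_gap: 85.4
grasp_force: 0.0
rim 485.0 -283.0 43.5
plate 485.625 -282.375 yaw -79.9375 score 46.3449584167129 spread [0.7 0.5 0.5 0.4]
elbow_block [320. 257.] 0.97 [ 489.  -286.2  104. ]
tail_tip [309. 355.] 0.73 [ 495.1 -375.3  104. ]
tail_grip [315. 302.] 0.97 [ 491.9 -324.   104. ]
pointer_tip [145. 185.] 0.56 [ 304.4 -271.2   10. ]
20 -13.915043814831018 12.468808133323602
26 -9.162172259061924 7.447554290838311
32 -9.191307941228288 7.4720950660151875
38 -8.961251150657429 7.467500159025701
44 -8.936710375480551 7.492040934202575
50 -8.965846057646916 7.306470786995982
56 -8.941305282470038 7.2773351048296195
```

View pics/w8.png

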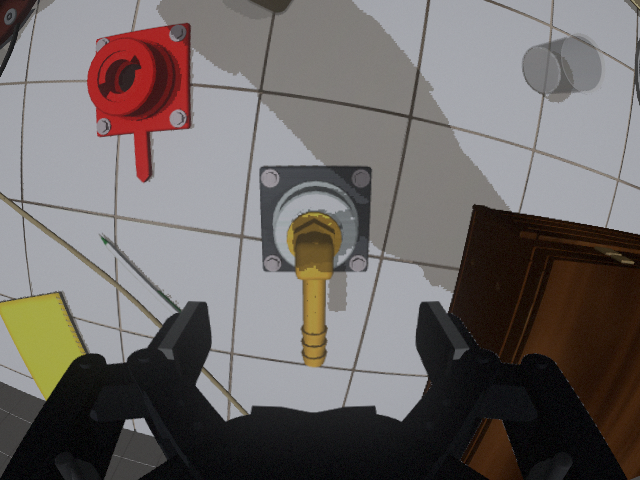

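```bash
python3 -c "
from station import manip
print(manip.finish_job())"
```

```text
the job is handed in; nothing more can be done
None
```

The job is handed in: I set the elbow in the grey port over the entry slot and let it go. I then took it by the tail in a fresh grip and screwed it clockwise until the tail lay along the pointer arm. The last wrist picture, about 17 s in, shows it there with the gripper clear, and I felt no contact with the bottle, beaker, flask or tip box; the verdict itself was not shown.

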